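# Load the drill jig

## Task

Load the drill jig for drilling: lay the short thick wood block flat between the jig's dowels, then lower the drill plate onto the two guide pins, keeping it level and letting it down gently (not dropping it) until it rests fully home on the pin shoulders. Then swing the keeper arm all the way over the plate, so that its notch closes round the stem of the plate's handle and the plate cannot lift; leave the tools and other pieces on the bench where they lie.

Things in the scene. Friction and masses are not known exactly. Their poses are not given: they have to be found in the camera images.
- jig: Drill jig screwed to the bench (fixed): plywood base 160 x 210 x 18 mm carrying two steel guide pins, six wood dowels and the keeper arm's post. Origin at bench height under the middle of the nest; x runs from the robot's side to the rear, where the post stands, y to the left along the base, z up. The base reaches from x -64 to +96 mm, y -105 to +105 mm
- pin_right (a point): Tip of the right guide pin, 92 mm above the bench, at x -26, y -76 mm of the jig. Each pin is upright, 12 mm thick, its last 11 mm tapered to 5 mm; it stands on a 22 mm thick collar whose top (the shoulder) is 52 mm above the bench
- pin_left (a point): Tip of the left guide pin, 92 mm above the bench, at x +26, y +76 mm of the jig; like the right one
- nest (a point): Middle of the nest on top of the jig's base, 18 mm above the bench: where the middle of the block's underside belongs, its 90 mm length along the jig's x. Dowels 10 mm thick and 13 mm high (upper 7 mm tapered) bound it: axes at x +-26, y +-37 mm and at x +-52, y 0 of the jig; 2 mm play on every side
- seat (a point): Point midway between the two pins, level with their shoulders, 52 mm above the bench: where the middle of the drill plate's underside belongs, the plate's x and y along the jig's (or turned by half a turn)
- blank: Workpiece: pine block 60 (own x) x 90 (own y) x 32 mm, about 60 g, lying flat on the bench; origin at the centre of its underside, z up. It is the short thick piece of bare wood. In the nest its top is 2 mm below the plate's seat. Either way round is fine
- plate: Drill plate: aluminium 86 (own x) x 184 (own y) x 10 mm, about 0.5 kg, balanced about its middle, flat on the bench; origin at the centre of its underside, z up. Two 15 mm through holes at (x, y) = (-26, -76) and (+26, +76) mm fit over the pins with 1.5 mm play all round. Half a turn leaves it the same: either way round is fine
- plate_handle (a point): Middle of the plate's black block handle, 37 mm above the plate's underside. The handle is 30 (plate's x) x 24 (plate's y) x 22 mm, from 26 to 48 mm above the underside, on a round stem 16 mm thick that rises from the middle of the plate's top. Grasp it across the 24 mm, along the plate's length
- keeper (a joint): Angle (rad) of the keeper arm: 0 closed, at a stop, pointing along the jig's -x with its notch round the handle's stem; grows as it opens, counter-clockwise from above, to 2.2; at 1.57 it points along the jig's -y (right). Stays where left; about 1 N at the knob moves it. A plate that is not home blocks it
- keeper_pivot (a point): Point on the arm's upright pivot axis, 72 mm behind (+x) the jig's origin, at the arm's underside, 64.5 mm above the bench. The arm is a steel bar 8 mm thick reaching 114 mm from the axis; it passes 2.5 mm above a seated plate and under the plate's handle
- keeper_knob (a point): Middle of the arm's upright black cylindrical knob, 20 mm thick and 28 mm tall, on an 8 mm thick rod, 105 mm from the pivot axis and 112 mm above the bench; moves with the arm. Push or pinch it to swing the arm. When closed it is 33 mm in front of the middle of the plate's handle
- tape: Bystander: roll of masking tape, 102 mm across, 24 mm high; origin under its centre. Leave alone
- pliers: Bystander: pliers 186 x 57 x 13 mm; origin under their middle. Leave alone
- thin_offcut: Bystander: thin pine offcut 45 x 140 x 19 mm; origin under its centre. Leave alone
- screwdriver: Bystander: screwdriver, 255 mm long (own x), blue handle; origin under its middle. Leave alone
- level: Bystander: short spirit level 230 x 44 x 21 mm; origin under its centre. Leave alone
- spanner: Bystander: combination spanner 239 x 39 x 9 mm; origin under its centre. Leave alone
Mind the look-alikes: they are no part of the job. Several things have the shape of the blank; the one meant has the colours described above.

How it is judged:
By the outcome, as a careful person would: the job done as asked, in the order asked, and still so for the second after the job is handed in, with the robot touching nothing.
It also fails if it takes over 72 s, if anything falls off the work surface, if the arm or the gripper's body presses on something with over 40 N, if the wrist force passes 120 N, or if a joint passes its speed limit or range.

## Robot

A 7-joint arm with a two-finger parallel gripper is mounted at the origin on a cart in front of the work surface, level with it; the furniture and walls round the work are solid. World frame = base frame: x ahead of the robot, y to its left, z up, the work surface at z = 0. Lengths are in m, angles in rad, forces in N, time in s.
With the tool pointing down it reaches from about 0.425 to 1.025 m from the base axis. Payload 9.4 kg.
Tool frame: the origin (TCP) lies at the very end of the fingers, on their centre line; the grasp point (between the pads) lies 19 mm behind it; z points along the fingers, y is the line along which they close (so a half turn about z gives the same grasp; the last joint's range is limited). The gripper opens to 85 mm and grips with 20 to 120 N. Pads are 22 mm wide; open, the fingers measure 114 mm over their backs; the gripper's body (76 mm by 85 mm) begins 54 mm behind the grasp point. The pads swing forward as they close: fully open they stand 13 mm farther back than shut.
Start: joints at [-1.306, 0.599, -0.003, 1.599, 0.002, 0.943, -0.08], TCP at [0.243, 0.683, 0.231] pointing down, gripper open.
Joint ranges: [-2.57, 2.57], [-0.35, 1.97], [-1.29, 1.29], [0.11, 2.56], [-1.05, 4.19], [0.11, 1.86], [-2.63, 2.63]. Speed limits (rad/s): [2.22, 2.22, 3.01, 3.01, 3.14, 3.14, 3.14].

## Interface

Orientations are given as a 3x3 rotation matrix whose columns are the frame's x, y, z axes.
In Python, from bench import * gives the robot as it stands. The module is installed in compiled form; this text tells all that it offers.
- The arm moves only by the tool move_arm, never from a script. Its argument "motion" is text: rows parted by semicolons, each of 7 numbers parted by spaces: the turn, a rotation vector about the tool's x, y, z each as a share of 2 pi rad, from -1 to 1, then the shift along the tool's x, y, z each as a share of 0.25 m, from -1 to 1, then the closure, from 0 (fully open) to 1 (shut). In form: wx wy wz tx ty tz gripper; .... A call has 1 to 10 rows; each row is the pose to reach, as a shift and turn from the pose commanded when the call began, along the tool's axes at that moment, turning the shorter way round; what a row does not reach only later rows make up. A row lasts 1/8 s, in which the tool goes at most 62.5 mm and 10.7 degrees, less where a joint would pass 70% of its speed; a pose out of reach is approached as far as the arm can. A call with a number of a shift or a turn outside -1 to 1 is refused whole. A call with a gripper value outside its range is refused whole. The fingers move at their own pace and stop on an object; the grip force is fixed at half the most. Time passes only in rows, so rows that repeat a pose let the fingers close. It gives the time, the measured TCP pose, the force, the opening and the grip force at its end, in the units of the state.
- get_obs(): the state, without advancing time (a new reading comes with each control period).
- camera(name): name is "scene" or "top" or "wrist"; returns the picture (384x512x3 uint8, red, green, blue); there is no depth.
- calibration(name): a dict with "fx", "fy", "cx", "cy" (pixels), "distortion" ([k1, k2, p1, p2, k3] as OpenCV has them; the pictures are not rectified), "rvec" (rotation vector, rad) and "tvec" (3), from world to camera coordinates, as OpenCV has them. Camera axes: x right, y down, z forward; pixel columns grow to the right and rows downward; lengths in m; the calibration is good to about 2 mm. A picture is of the moment at which its call begins: read the wrist's pose just before it. calibration takes no time and is no camera call; for the wrist camera it gives the pose at the moment of the call.
- job_done(): hands the job in; it is judged then, once.
The state is a dict: "t": time; "joint_pos": joint angles; "qvel": joint speeds; "joint_torque": joint torques, N m; "ee_pos": TCP position; "tcp_rot": TCP orientation; "contact_force": force on the tool from outside, world axes, zero at the start; "ft_torque": the same for the moment, N m; "opening": finger opening in m; "grasp_force": force on a finger pad.
Only numpy, scipy, OpenCV 4.12 (cv2) and the standard library are available. Lean on these libraries where they do the work, as an engineer would, in place of code of your own. Each camera call takes 0.05 s, during which the arm holds its last target. There are 200 camera calls.

## Working session

There is one attempt and no reset: what is moved stays moved. The work goes in short steps, Python scripts to look and compute and a tool call to move; the robot and the scene stay as the last step left them, time stands still between calls to the robot, and variables do not carry over. Pictures are saved under pics/ and viewed, at most 10 in all, crops included, and the job is handed in when it is done.

Besides the shell and the picture viewer there is one more tool, called after ">>>" in YAML: its name, and indented under it one key for each argument. move_arm: Moves the arm, as the interface text tells. Its arguments: {"type":"object","properties":{"motion":{"type":"string"}},"required":["motion"]}

```bash
mkdir -p pics && cat > h.py <<'E'
from bench import *
import numpy as np, cv2
def cal(n):
    c=calibration(n); K=np.array([[c["fx"],0,c["cx"]],[0,c["fy"],c["cy"]],[0,0,1.]])
    return K,np.array(c["distortion"]),np.array(c["rvec"]),np.array(c["tvec"])
def ray(px,z,C):
    K,d,r,t=C; R=cv2.Rodrigues(r)[0]
    u=cv2.undistortPoints(np.array(px,float).reshape(-1,1,2),K,d).reshape(-1,2)
    D=np.c_[u,np.ones(len(u))]@R; o=-R.T@t.ravel()
    return o+D*((z-o[2])/D[:,2])[:,None]
def proj(P,C):
    K,d,r,t=C; return cv2.projectPoints(np.array(P,float).reshape(-1,1,3),r,t,K,d)[0].reshape(-1,2)
def snap(n,f):
    im=camera(n); cv2.imwrite(f,im[:,:,::-1]); return im
E
python3 - <<'E'
from h import *
o=get_obs(); print(o["t"],o["ee_pos"],o["tcp_rot"].round(3) if hasattr(o["tcp_rot"],'round') else o["tcp_rot"],o["opening"])
a=snap("top","pics/top0.png"); b=snap("scene","pics/scene0.png")
for n in("top","scene"):
    K,d,r,t=cal(n); R=cv2.Rodrigues(r)[0]; print(n,-R.T@t,R[2],K[0,0])
E
```

```text
0.0 [0.24281859 0.68262419 0.23040219] [[-0.942  0.335 -0.   ]
 [ 0.335  0.942 -0.002]
 [-0.    -0.002 -1.   ]] 0.08558781896455872
top [0.32863349 0.06359974 1.45320844] [ 0.17217651 -0.00748659 -0.98503767] 440.86599836338354
scene [0.81523996 0.90348796 1.1641614 ] [-0.18282602 -0.61843538 -0.76427242] 429.109705265585
```

View pics/top0.png

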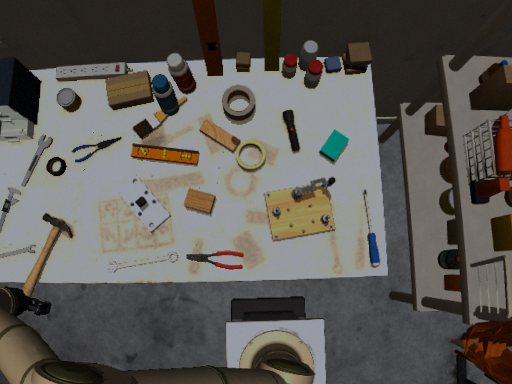

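View pics/scene0.png

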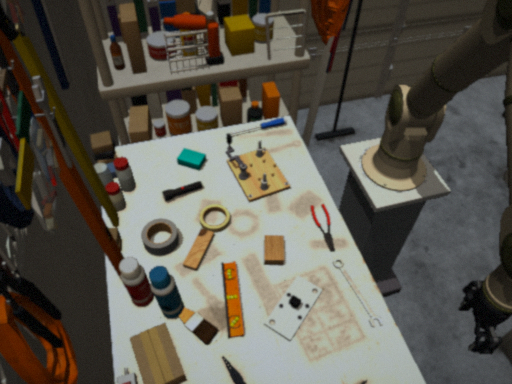

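The candidates for the blank in the top view are the bare wood block (200,201), the teal block (334,146), the thin offcut (219,136) and the large wood piece (129,90). The bare, short and thick one is at (200,201). I'll confirm it in a crop and measure.

```bash
python3 - <<'E'
from h import *
a=cv2.imread("pics/top0.png")
c=a[115:250,115:345]; cv2.imwrite("pics/crop0.png",cv2.resize(c,(782,459),interpolation=cv2.INTER_CUBIC))
C=cal("top")
hsv=cv2.cvtColor(a,cv2.COLOR_BGR2HSV)
for p in [(200,201),(334,146),(219,136),(300,215),(270,230),(147,212),(130,222)]: print(p,hsv[p[1],p[0]])
m=cv2.inRange(hsv,(3,80,40),(25,255,240))
n,l,s,ce=cv2.connectedComponentsWithStats(m)
for i in range(1,n):
    if s[i,4]>150 and 100<ce[i][0]<350 and 70<ce[i][1]<260:
        r=cv2.minAreaRect(np.argwhere(l==i)[:,::-1].astype(np.float32)); b=ray(cv2.boxPoints(r),0.03,C)
        print(ce[i],s[i,4],np.linalg.norm(b[1]-b[0]),np.linalg.norm(b[2]-b[1]),b.mean(0),np.arctan2(*(b[1]-b[0])[[1,0]]),np.arctan2(*(b[2]-b[1])[[1,0]]))
E
```

```text
(200, 201) [ 15 151 135]
(334, 146) [ 87 255 127]
(219, 136) [ 16 145 151]
(300, 215) [ 23 124 152]
(270, 230) [ 21  31 138]
(147, 212) [113  20 164]
(130, 222) [ 36  32 153]
[127.70487596  87.51497006] 1169 0.15919768046414334 0.1068141435424682 [0.94838103 0.48419061 0.03      ] -1.3992173844650733 -2.9135701593558454
[219.17482517 134.87412587] 572 0.04887171973862514 0.1444309909197096 [0.7614115  0.16478714 0.03      ] -0.5783377933748786 -2.2032782673780895
[164.90439276 154.87080103] 774 0.04535370058859132 0.23177416073241563 [0.70030513 0.35187847 0.03      ] -0.08747521227840552 -1.7229659657434844
[299.05148005 212.5997426 ] 2331 0.21067061776443746 0.16116079015677154 [ 0.49760616 -0.09200019  0.03      ] -1.4062098555091058 -3.0059097721385406
[199.11025145 200.53965184] 517 0.06110986728996094 0.09284737252801435 [0.54099578 0.23384057 0.03      ] -0.2806741474785304 -1.8769775878523447
```

View pics/crop0.png

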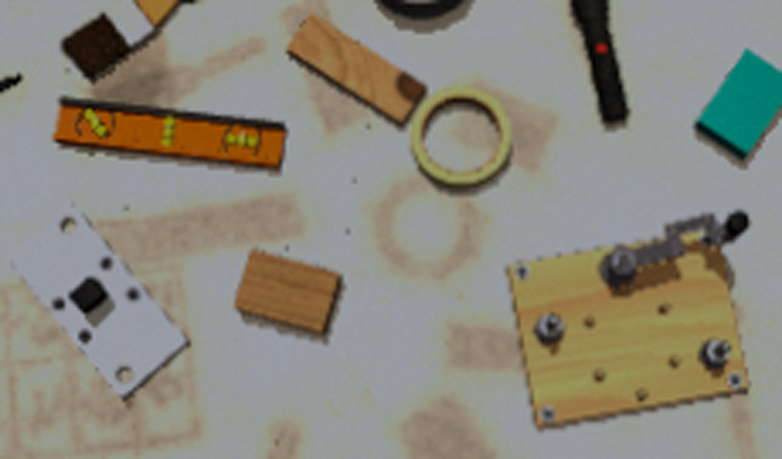

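The crop shows the blank at crop (288,291): bare brown wood, 61x93 mm as measured. The teal block has the wrong colour, and the offcut is 49x144 mm. The plate's handle is at crop (88,295). The jig's pins are at crop (549,327) and (716,352), and the keeper arm is open, pointing right.

```bash
cat >> h.py <<'E'
def go(x,y,z,psi,pos=None,R=None):
    from scipy.spatial.transform import Rotation as Ro
    o=get_obs(); p=np.array(o["ee_pos"]) if pos is None else np.array(pos); R=np.array(o["tcp_rot"]) if R is None else R
    c,s=np.cos(psi),np.sin(psi); T=np.array([[-s,c,0],[c,s,0],[0,0,-1.]])
    w=Ro.from_matrix(R.T@T).as_rotvec(); d=R.T@(np.array([x,y,z])-p)
    print("GO turn",(w/2/np.pi).round(4),"shift",(d/.25).round(3),"rows>=",max(np.linalg.norm(d)/.0625,np.degrees(np.linalg.norm(w))/10.7).round(1))
E
python3 - <<'E'
from h import *
C=cal("wrist");o=get_obs(); R=cv2.Rodrigues(C[2])[0]; T=np.array(o["tcp_rot"])
print("cam in tool",T.T@(-R.T@C[3].ravel()-o["ee_pos"]),"fwd",T.T@R[2],"right",T.T@R[0],C[0][0,0])
go(.541,.234,.22,-.28)
c=cal("top")
a=np.array([[276.5,211.2],[325.6,218.5]])
P=ray(a,.092,c);print("pins",P,np.linalg.norm(P[0]-P[1]),P.mean(0)); d=P[0]-P[1]; print("yaw",np.arctan2(d[1],d[0])-np.arctan2(152,52))
print("handle",ray([[115+88/3.4,115+295/3.4]],.048,c))
k=ray([[115+737/3.4,115+222/3.4]],.112,c);print("knob",k)
E
```

```text
cam in tool [ 0.07199264 -0.00059708 -0.14206777] fwd [-2.86087877e-01  6.38638986e-04  9.58203172e-01] right [ 4.16387397e-04  9.99999766e-01 -5.42176717e-04] 339.75253625753635
GO turn [-2.000e-04  2.000e-04  2.402e-01] shift [-1.725 -1.291  0.044] rows>= 8.6
pins [[ 0.49164402 -0.0141797   0.092     ]
 [ 0.46429309 -0.16650473  0.092     ]] 0.1547610660668301 [ 0.47796856 -0.09034221  0.092     ]
yaw 0.1519611912394161
handle [[0.53901644 0.42240766 0.048     ]]
knob [[ 0.58102551 -0.18899724  0.112     ]]
```

>>> move_arm:
  motion: "0 0 0.12 -0.6 -0.45 0.02 0; 0 0 0.24 -1 -0.75 0.04 0; 0 0 0.24 -1 -0.75 0.04 0; 0 0 0.24 -1 -0.75 0.04 0; 0 0 0.24 -1 -0.75 0.04 0; 0 0 0.24 -1 -0.75 0.04 0; 0 0 0.24 -1 -0.75 0.04 0; 0 0 0.24 -1 -0.75 0.04 0; 0 0 0.24 -1 -0.75 0.04 0"

```text
t: 1.23
ee_pos: [0.4154, 0.4226, 0.2209]
tcp_rot: [[0.274, 0.962, -0.0], [0.962, -0.274, -0.001], [-0.001, 0.0, -1.0]]
contact_force: [0.1, 0.3, -0.4]
opening: 0.0857
grasp_force: 0.0
```

```bash
python3 - <<'E'
from h import *
go(.541,.234,.2,-.28)
E
```

```text
GO turn [0.     0.0001 0.0003] shift [-0.588  0.69   0.084] rows>= 3.6
```

>>> move_arm:
  motion: "0 0 0 -0.588 0.69 0.084 0; 0 0 0 -0.588 0.69 0.084 0; 0 0 0 -0.588 0.69 0.084 0; 0 0 0 -0.588 0.69 0.084 0; 0 0 0 -0.588 0.69 0.084 0; 0 0 0 -0.588 0.69 0.084 0"

```text
t: 1.98
ee_pos: [0.5407, 0.2343, 0.2001]
tcp_rot: [[0.273, 0.962, -0.001], [0.962, -0.273, 0.0], [0.0, -0.001, -1.0]]
contact_force: [-2.1, -0.6, 0.2]
opening: 0.0853
grasp_force: 0.0
```

```bash
python3 - <<'E'
from h import *
C=cal("wrist"); a=snap("wrist","pics/w1.png")[:,:,::-1].copy()
hsv=cv2.cvtColor(a,cv2.COLOR_BGR2HSV); q=proj([.541,.234,.032],C)[0];print(q, hsv[int(q[1]),int(q[0])])
m=cv2.inRange(hsv,(5,90,50),(22,255,255)); n,l,s,ce=cv2.connectedComponentsWithStats(m)
for i in range(1,n):
    if s[i,4]>2000:
        k=np.argwhere(l==i)[:,::-1].astype(np.float32)
        r=cv2.minAreaRect(k); b=ray(cv2.boxPoints(r),.032,C)
        print(s[i],r,np.linalg.norm(b[1]-b[0]),np.linalg.norm(b[2]-b[1]),b.mean(0),np.arctan2(*(b[1]-b[0])[[1,0]]),np.arctan2(*(b[2]-b[1])[[1,0]]))
print(get_obs()["ee_pos"])
E
```

```text
[254.19965938 163.68568521] [ 16 137 145]
[ 375    0   48  114 4558] ((398.5, 56.49999237060547), (112.99998474121094, 46.99999237060547), 90.0) 0.03967549917873016 0.093972151299547 [0.68721049 0.28992411 0.032     ] -0.25949612159939234 -1.7204194528735781
[ 442   88   70  142 4447] ((493.6983947753906, 161.48487854003906), (42.26681900024414, 146.24656677246094), 27.645973205566406) 0.13197182688337974 0.04292375499721688 [0.75984714 0.17128745 0.032     ] 0.9588791206937604 -0.6769243103675061
[ 227  111   66   95 5944] ((259.5, 158.0), (94.0, 65.0), 90.0) 0.05830896002089186 0.0896194765164459 [0.54677173 0.23620006 0.032     ] -0.2756869730225821 -1.8159273307135162
[0.54040482 0.23493501 0.20015401]
```

View pics/w1.png

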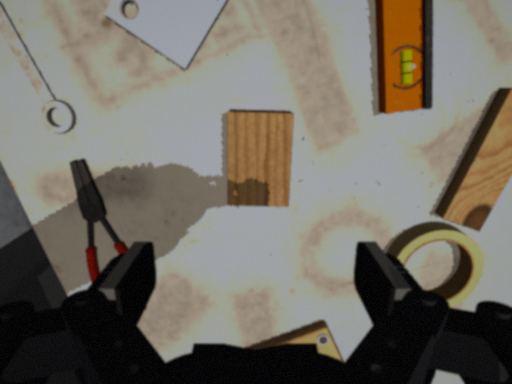

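The wrist view shows the blank at (259,158), square to the tool, clear of its neighbours and 5 px right of the aim. I'll refine its pose on the plane of its top.

```bash
python3 - <<'E'
from h import *
C=cal("wrist"); a=cv2.imread("pics/w1.png")
hsv=cv2.cvtColor(a,cv2.COLOR_BGR2HSV)
m=cv2.inRange(hsv,(5,90,50),(22,255,255)); m[:, :200]=0; m[:,320:]=0; m[:90]=0;m[220:]=0
k=np.argwhere(cv2.morphologyEx(m,cv2.MORPH_OPEN,np.ones((5,5))))[:,::-1]
P=ray(k,.032,C)[:,:2]; r=cv2.minAreaRect((P*1000).astype(np.float32)); print(r)
u,s,v=np.linalg.svd(P-P.mean(0),full_matrices=False); print(P.mean(0),"long axis",np.arctan2(v[0,1],v[0,0]), s/np.sqrt(len(P))*np.sqrt(12))
ps=np.arctan2(v[0,1],v[0,0])
if ps<0: ps+=np.pi
go(*P.mean(0),.01,ps-np.pi/2)
E
```

```text
((545.7940673828125, 237.21856689453125), (89.4017105102539, 59.09497833251953), 72.94450378417969)
[0.54624853 0.23912146] long axis -1.8542402846214663 [0.0887553  0.05907594]
GO turn [-0.0001 -0.      0.0012] shift [0.022 0.019 0.761] rows>= 3.0
```

>>> move_arm:
  motion: "0 0 0.002 0.018 0.018 0.25 0; 0 0 0.002 0.018 0.018 0.5 0; 0 0 0.002 0.018 0.018 0.65 0; 0 0 0.002 0.018 0.018 0.73 0; 0 0 0.002 0.018 0.018 0.768 0; 0 0 0.002 0.018 0.018 0.768 0; 0 0 0.002 0.018 0.018 0.768 1; 0 0 0.002 0.018 0.018 0.768 1; 0 0 0.002 0.018 0.018 0.768 1; 0 0 0.002 0.018 0.018 0.768 1"

```text
t: 3.28
ee_pos: [0.547, 0.2374, 0.0097]
tcp_rot: [[0.287, 0.958, 0.001], [0.958, -0.287, 0.001], [0.002, 0.001, -1.0]]
contact_force: [-1.1, -0.1, 5.8]
opening: 0.0588
grasp_force: 64.7
```

The blank is gripped at an opening of 58.8 mm. I'll lift it and carry it towards the jig.

>>> move_arm:
  motion: "0 0 0 0 0 -0.25 1; 0 0 0.02 -0.1 0 -0.5 1; 0 0 0.05 -0.3 0 -0.7 1; 0 0 0.08 -0.5 0 -0.76 1; 0 0 0.11 -0.75 0 -0.76 1; 0 0 0.14 -1 0 -0.76 1; 0 0 0.178 -1 -0.03 -0.76 1; 0 0 0.178 -1 -0.03 -0.76 1; 0 0 0.178 -1 -0.03 -0.76 1"

```text
t: 4.4
ee_pos: [0.4676, -0.0003, 0.1988]
tcp_rot: [[0.987, 0.161, 0.001], [0.161, -0.987, 0.001], [0.001, -0.0, -1.0]]
contact_force: [-1.0, 0.0, -0.5]
opening: 0.059
grasp_force: 65.3
```

```bash
python3 - <<'E'
from h import *
go(.43,-.098,.2,-1.41)
E
```

```text
GO turn [-0.0001 -0.0002  0.0001] shift [-0.211  0.361 -0.005] rows>= 1.7
```

>>> move_arm:
  motion: "0 0 0 -0.21 0.36 0 1; 0 0 0 -0.21 0.36 0 1; 0 0 0 -0.21 0.36 0 1; 0 0 0 -0.21 0.36 0 1; 0 0 0 -0.21 0.36 0 1"

```text
t: 5.03
ee_pos: [0.4307, -0.0966, 0.1983]
tcp_rot: [[0.987, 0.163, 0.0], [0.163, -0.987, 0.0], [0.0, -0.0, -1.0]]
contact_force: [-0.0, -0.4, -0.3]
opening: 0.0585
grasp_force: 65.3
```

```bash
python3 - <<'E'
from h import *
print(get_obs()["ee_pos"])
C=cal("wrist"); snap("wrist","pics/w2.png")
np.save("w2.npy",np.array([C[0],C[1],C[2],C[3]],dtype=object),allow_pickle=True)
for p in [(.4916,-.0142,.092),(.4643,-.1665,.092),(.478,-.09,.018),(.581,-.189,.112)]: print(proj(p,C))
E
```

```text
[ 0.43072365 -0.09661413  0.19828079]
[[152.21738049  83.0675547 ]]
[[353.27059922 155.1412738 ]]
[[255.02346093 111.64077703]]
[[443.0314976  -17.39745695]]
```

View pics/w2.png

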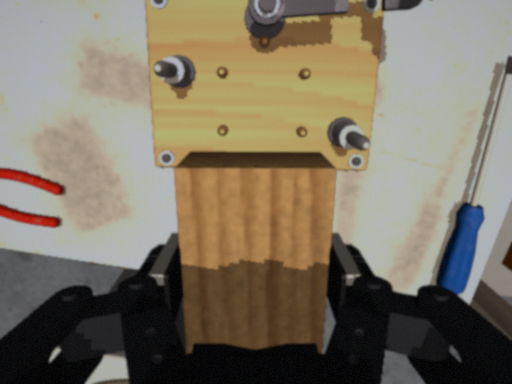

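The view shows the held block, its leading top edge at row 166 and columns 176-336. The pin tips are near (155,68) and (367,144), and the dowels near (222,72), (305,73), (222,131), (302,132) and (265,42). I'll enlarge the jig for exact pixels.

```bash
python3 - <<'E'
from h import *
a=cv2.imread("pics/w2.png")
cv2.imwrite("pics/w2c.png",cv2.resize(a[0:180,140:400],None,fx=3,fy=3,interpolation=cv2.INTER_CUBIC))
E
```

```text
(no output)
```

View pics/w2c.png

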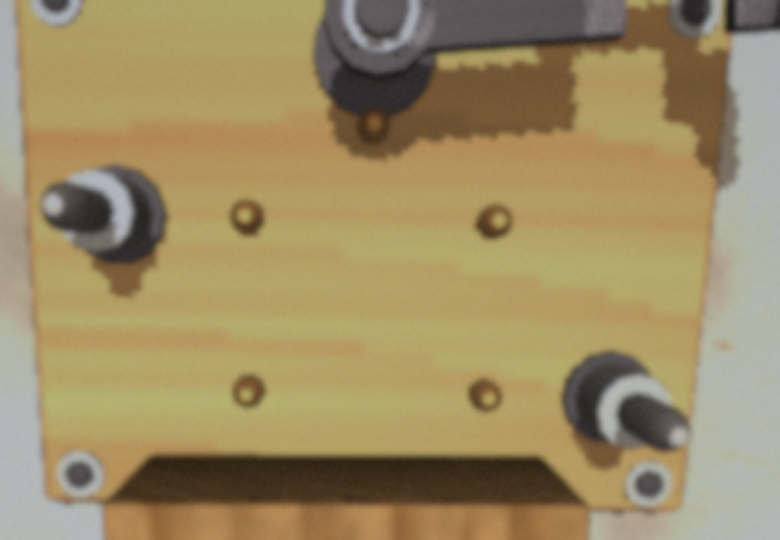

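```bash
python3 - <<'E'
from h import *
o=get_obs(); C=cal("wrist")
def px(l): return (np.array(l,float)+.5)/3-.5+[140,0]
D=ray(px([[246,215],[493,219],[248,390],[486,394],[373,124]]),.031,C)[:,:2]
T=ray(px([[54,205],[678,434]]),.092,C)[:,:2]
jd=np.array([[26,37],[26,-37],[-26,37],[-26,-37],[52,0]])/1e3; jp=np.array([[26,76],[-26,-76]])/1e3
def fit(J,W):
    a=(J-J.mean(0));b=(W-W.mean(0)); y=np.arctan2((a[:,0]*b[:,1]-a[:,1]*b[:,0]).sum(),(a*b).sum())
    R=np.array([[np.cos(y),-np.sin(y)],[np.sin(y),np.cos(y)]]); t=W.mean(0)-R@J.mean(0)
    print("yaw",y.round(4),"org",t.round(4),"res mm",((W-(J@R.T+t))*1e3).round(1).tolist(),"scale",(np.linalg.norm(b)/np.linalg.norm(a)).round(3)); return y,t
fit(jd,D);fit(jp,T);y,t=fit(np.r_[jd,jp],np.r_[D,T])
zt=o["ee_pos"][2]+.0223
E=ray([[176,166.5],[336,166.5],[186,348],[326,345]],zt,C); R=np.array(o["tcp_rot"]); print("block in tool", ((E-o["ee_pos"])@R).round(4))
E
```

```text
yaw 0.1489 org [ 0.4882 -0.0951] res mm [[-0.2, -1.1], [-0.6, 1.4], [1.2, -0.9], [0.8, 1.0], [-1.1, -0.4]] scale 0.971
yaw 0.149 org [ 0.488  -0.0954] res mm [[-0.1, -0.8], [0.1, 0.8]] scale 0.99
yaw 0.1492 org [ 0.4882 -0.0952] res mm [[-0.1, -1.0], [-0.5, 1.5], [1.3, -0.8], [0.8, 1.1], [-1.1, -0.3], [-0.3, -1.0], [-0.1, 0.5]] scale 0.982
block in tool [[ 0.044  -0.0277 -0.0223]
 [ 0.044   0.0304 -0.0223]
 [-0.0369 -0.029  -0.0223]
 [-0.0353  0.0318 -0.0223]]
```

```bash
python3 - <<'E'
from h import *
go(.489,-.0945,.16,.149-np.pi/2)
E
```

```text
GO turn [-0.     -0.      0.0023] shift [0.232 0.03  0.153] rows>= 1.1
```

>>> move_arm:
  motion: "0 0 0.0023 0.12 0.015 0.08 1; 0 0 0.0023 0.232 0.03 0.153 1; 0 0 0.0023 0.232 0.03 0.153 1; 0 0 0.0023 0.232 0.03 0.153 1; 0 0 0.0023 0.232 0.03 0.153 1"

```text
t: 5.7
ee_pos: [0.488, -0.0956, 0.1605]
tcp_rot: [[0.989, 0.146, 0.0], [0.146, -0.989, 0.0], [0.0, -0.0, -1.0]]
contact_force: [0.4, -0.3, -0.8]
opening: 0.0585
grasp_force: 65.3
```

```bash
python3 - <<'E'
from h import *
C=cal("wrist"); a=snap("wrist","pics/w3.png")[:,:,::-1]; o=get_obs(); print(o["ee_pos"])
np.savez("w3.npz",p=o["ee_pos"],R=o["tcp_rot"])
y=.149; R=np.array([[np.cos(y),-np.sin(y)],[np.sin(y),np.cos(y)]])
for j,z in [((26,76),.092),((-26,-76),.092),((52,0),.031),((72,0),.0725)]:
    print(j,proj([*(R@np.array(j)/1e3+[.488,-.0945]),z],C).round(1))
E
```

```text
[ 0.48812069 -0.09560903  0.1604974 ]
(26, 76) [[132.2 160.6]]
(-26, -76) [[363.7 235. ]]
(52, 0) [[252.1 111. ]]
(72, 0) [[251.5  84.8]]
```

View pics/w3.png

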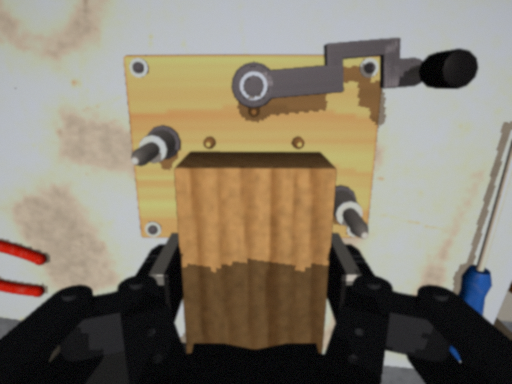

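The pin tips are now near (136,162) and (364,233), and the dowels near (209,143) and (298,143), with the block between them. I'll fit the jig again relative to the held block.

```bash
cat >> h.py <<'E'
def fit(J,W):
    a=(J-J.mean(0));b=(W-W.mean(0)); y=np.arctan2((a[:,0]*b[:,1]-a[:,1]*b[:,0]).sum(),(a*b).sum())
    R=np.array([[np.cos(y),-np.sin(y)],[np.sin(y),np.cos(y)]]); t=W.mean(0)-R@J.mean(0)
    print("yaw",y.round(4),"org",t.round(4),"res mm",((W-(J@R.T+t))*1e3).round(1).tolist(),"scale",(np.linalg.norm(b)/np.linalg.norm(a)).round(3)); return y,t
E
python3 - <<'E'
from h import *
C=cal("wrist"); o=get_obs(); a=cv2.imread("pics/w3.png"); R=np.array(o["tcp_rot"]); p=np.array(o["ee_pos"])
g=cv2.GaussianBlur(cv2.cvtColor(a,cv2.COLOR_BGR2GRAY),(3,3),0).astype(float)
dw=[]
for u,v in [(209,143),(298,143)]:
    w=g[v-9:v+10,u-9:u+10]; k=np.clip(np.median(w)-15-w,0,None)>0; yy,xx=np.nonzero(k); dw.append([u-9+xx.mean(),v-9+yy.mean()]); print(dw[-1],k.sum())
g2=g
for u,v in [(136,162),(364,233)]: print(g[v-8:v+9:2,u-10:u+11:2].astype(int))
y,t=fit(np.array([[26,76],[-26,-76]])/1e3,ray([[136,162],[364.5,233]],.092,C)[:,:2])
d=ray(dw,.028,C); m=d.mean(0)
Rj=np.array([[np.cos(y),-np.sin(y)],[np.sin(y),np.cos(y)]]); print("dowel-based org",m[:2]-Rj@[.026,0],np.linalg.norm(d[0]-d[1]))
E=ray([[175.5,166.5],[336,166.5]],p[2]+.0223,C); print("block tool",((E-p)@R).round(4))
print("seat in tool",R.T@(np.array([*t,0])-p))
E
```

```text
[np.float64(209.55223880597015), np.float64(144.65671641791045)] 134
[np.float64(297.1825396825397), np.float64(143.515873015873)] 126
[[167 167 153 111  96  97  93  87  79  73  66]
 [168 168 153 124 121 112  97  87  79  71  62]
 [169 169 161 159 167 151 111  86  76  68  58]
 [171 173 172 179 187 176 129  85  71  62  56]
 [173 175 175 177 182 170 120  75  65  62  74]
 [174 176 175 171 161 143 106  80  83  98 128]
 [175 175 174 168 157 154 146 135 141 155 166]
 [177 176 175 168 157 163 167 166 167 168 169]
 [181 179 177 170 157 161 168 167 166 167 168]]
[[ 68  74  81  86  88  85 103 159 188 191 191]
 [ 68  77  85  90  93  92  98 151 187 190 190]
 [ 66  77  86  93  99  98 100 147 187 190 190]
 [ 64  73  84  95 108 119 118 151 186 189 190]
 [ 82  72  81 100 139 164 160 166 185 188 189]
 [134  99  87 108 161 184 180 180 187 188 189]
 [161 146 131 133 160 178 181 184 189 190 190]
 [170 171 170 170 172 179 184 189 190 191 191]
 [175 177 179 181 184 186 188 190 191 190 190]]
yaw 0.1593 org [ 0.4887 -0.0958] res mm [[-0.2, -1.3], [0.2, 1.3]] scale 0.984
dowel-based org [ 0.48767017 -0.0957692 ] 0.07147278554806895
block tool [[ 0.044  -0.0279 -0.0223]
 [ 0.044   0.0304 -0.0223]]
seat in tool [0.0004354  0.00034165 0.16049749]
```

>>> move_arm:
  motion: "0 0 -0.001 0.004 -0.003 0.2 1; 0 0 -0.001 0.004 -0.003 0.38 1; 0 0 -0.001 0.004 -0.003 0.45 1; 0 0 -0.001 0.004 -0.003 0.47 1; 0 0 -0.001 0.004 -0.003 0.485 1; 0 0 -0.001 0.004 -0.003 0.5 1; 0 0 -0.001 0.004 -0.003 0.505 1"

```text
t: 6.62
ee_pos: [0.4898, -0.0948, 0.0342]
tcp_rot: [[0.988, 0.152, 0.001], [0.152, -0.988, -0.0], [0.001, 0.0, -1.0]]
contact_force: [-0.2, 1.0, -1.1]
opening: 0.0587
grasp_force: 65.3
```

>>> move_arm:
  motion: "0 0 0 0 0 0.014 1; 0 0 0 0 0 0.024 1; 0 0 0 0 0 0.026 1; 0 0 0 0 0 0.026 0.5; 0 0 0 0 0 0.026 0; 0 0 0 0 0 0.026 0; 0 0 0 0 0 -0.1 0; 0 0 0 0 0 -0.35 0; 0 0 0 0 0 -0.7 0; 0 0 0 0 0 -0.7 0"

```text
t: 7.88
ee_pos: [0.4902, -0.0952, 0.2116]
tcp_rot: [[0.988, 0.152, 0.003], [0.152, -0.988, -0.0], [0.003, 0.001, -1.0]]
contact_force: [-0.9, 0.5, -1.0]
opening: 0.0854
grasp_force: 0.0
```

```bash
python3 - <<'E'
from h import *
C=cal("wrist"); a=snap("wrist","pics/w4.png")[:,:,::-1]
hsv=cv2.cvtColor(a.copy(),cv2.COLOR_BGR2HSV); q=proj([.488,-.095,.05],C)[0]; print(q,hsv[int(q[1]),int(q[0])],hsv[int(q[1]),int(q[0])-70])
o=get_obs(); print(o["ee_pos"])
b=cv2.imread("pics/top0.png"); 
go(.54,.42,.25,.71)
E
```

```text
[253.01389431 168.9748054 ] [ 16 142 149] [ 23 113 170]
[ 0.49094535 -0.09540388  0.2130522 ]
GO turn [ 0.0009 -0.0004 -0.3387] shift [ 0.508 -2.008 -0.146] rows>= 11.4
```

View pics/w4.png

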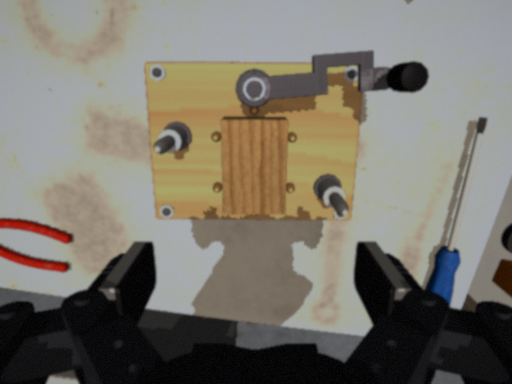

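The block sits square in the nest at (254,166) between the dowels. Next I'll go to the plate.

>>> move_arm:
  motion: "0 0 -0.03 0.03 -0.2 -0.1 0; 0 0 -0.06 0.06 -0.4 -0.1 0; 0 0 -0.09 0.1 -0.6 -0.1 0; 0 0 -0.12 0.15 -0.8 -0.1 0; 0 0 -0.15 0.25 -1 -0.1 0; 0 0 -0.18 0.25 -1 -0.1 0; 0 0 -0.2 0.25 -1 -0.1 0; 0 0 -0.2 0.25 -1 -0.1 0"

```text
t: 8.93
ee_pos: [0.513, 0.1616, 0.2333]
tcp_rot: [[0.162, 0.987, -0.001], [0.987, -0.162, 0.0], [-0.0, -0.001, -1.0]]
contact_force: [0.4, -0.3, -0.0]
opening: 0.0852
grasp_force: 0.0
```

```bash
python3 - <<'E'
from h import *
go(.52,.41,.25,.71)
E
```

```text
GO turn [-1.000e-04 -0.000e+00 -1.388e-01] shift [ 0.985 -0.133 -0.067] rows>= 4.7
```

>>> move_arm:
  motion: "0 0 -0.03 0.25 -0.03 -0.067 0; 0 0 -0.06 0.5 -0.07 -0.067 0; 0 0 -0.09 0.75 -0.1 -0.067 0; 0 0 -0.115 0.985 -0.13 -0.067 0; 0 0 -0.139 0.985 -0.13 -0.067 0; 0 0 -0.139 0.985 -0.13 -0.067 0; 0 0 -0.139 0.985 -0.13 -0.067 0"

```text
t: 9.8
ee_pos: [0.5211, 0.4087, 0.2504]
tcp_rot: [[-0.648, 0.761, -0.0], [0.761, 0.648, -0.001], [-0.0, -0.001, -1.0]]
contact_force: [0.2, -0.5, 0.1]
opening: 0.0853
grasp_force: 0.0
```

```bash
python3 - <<'E'
from h import *
o=get_obs(); C=cal("wrist"); a=snap("wrist","pics/w5.png"); print(o["ee_pos"])
print(proj([.539,.422,.048],C))
E
```

```text
[0.52112157 0.40865346 0.2503615 ]
[[276.09579687 156.73040222]]
```

View pics/w5.png

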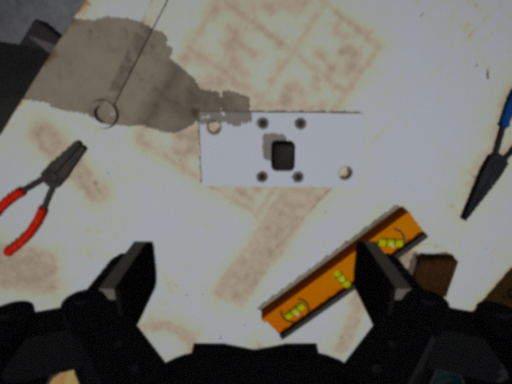

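The wrist view shows the plate level in view with its handle at (284,155), holes at (214,127) and (345,172), and screws at (263,123), (300,123), (262,177) and (298,177). Nothing crowds it.

```bash
python3 - <<'E'
from h import *
C=cal("wrist"); o=get_obs(); a=cv2.imread("pics/w5.png"); g=cv2.cvtColor(a,cv2.COLOR_BGR2GRAY); R=np.array(o["tcp_rot"]); p=o["ee_pos"]
def dark(u,v,h,th):
    w=g[v-h:v+h+1,u-h:u+h+1]; yy,xx=np.nonzero(w<th); return [u-h+xx.mean(),v-h+yy.mean()],len(xx),(xx.min()+u-h,xx.max()+u-h,yy.min()+v-h,yy.max()+v-h)
H=dark(284,155,22,55); print("handle",H)
S=[dark(u,v,8,110)[0] for u,v in [(263,123),(300,123),(262,177),(298,177)]]; print(np.round(S,1).tolist())
sp=ray(S,.010,C); print("screw mid",sp.mean(0)); e=(sp[1]-sp[0]+sp[3]-sp[2]); print("plate y ang",np.arctan2(e[1],e[0]),np.linalg.norm(sp[1]-sp[0]),np.linalg.norm(sp[2]-sp[0]))
hp=ray([[214,127],[345,172]],.010,C); d=hp[1]-hp[0]; print("holes mid",hp.mean(0),np.linalg.norm(d),"ang",np.arctan2(d[1],d[0])-np.arctan2(152,52)+np.pi/2)
x0,x1,y0,y1=H[2]; ht=ray([[(x0+x1)/2,(y0+y1)/2]],.048,C)[0]; print("handle top",ht)
g=cv2.threshold(g,135,255,0)[1]
E
```

```text
handle ([np.float64(282.3772070626003), np.float64(155.6629213483146)], 623, (np.int64(262), np.int64(300), np.int64(141), np.int64(177)))
[[262.3, 122.6], [299.9, 123.0], [261.5, 176.2], [297.3, 176.1]]
screw mid [0.54468368 0.42647733 0.01      ]
plate y ang 0.7039494682295349 0.04204853983740449 0.06205392362948715
holes mid [0.54505948 0.42705234 0.01      ] 0.15965411118049905 ang 0.7042154014342883
handle top [0.54453195 0.42361918 0.048     ]
```

```bash
python3 - <<'E'
from h import *
go(.5447,.4262,.019,.704)
E
```

```text
GO turn [-0.      0.0001  0.0004] shift [-0.008  0.117  0.926] rows>= 3.7
```

>>> move_arm:
  motion: "0 0 0 -0.008 0.117 0.25 0; 0 0 0 -0.008 0.117 0.5 0; 0 0 0 -0.008 0.117 0.7 0; 0 0 0 -0.008 0.117 0.85 0; 0 0 0 -0.008 0.117 0.926 0; 0 0 0 -0.008 0.117 0.926 0; 0 0 0 -0.008 0.117 0.926 1; 0 0 0 -0.008 0.117 0.926 1; 0 0 0 -0.008 0.117 0.926 1; 0 0 0 -0.008 0.117 0.926 1"

```text
t: 11.1
ee_pos: [0.5444, 0.4278, 0.0202]
tcp_rot: [[-0.653, 0.757, 0.001], [0.757, 0.653, 0.001], [0.0, 0.001, -1.0]]
contact_force: [-1.5, 0.1, 7.0]
opening: 0.023
grasp_force: 61.3
```

>>> move_arm:
  motion: "0 0 0 0 0 -0.08 1; 0 0 0 0 0 -0.25 1; 0 0 0 0 0 -0.45 1; 0 0 0 -0.05 -0.05 -0.65 1; 0 0 -0.03 -0.15 -0.15 -0.8 1; 0 0 -0.06 -0.3 -0.32 -0.8 1; 0 0 -0.09 -0.46 -0.49 -0.8 1; 0 0 -0.12 -0.62 -0.66 -0.8 1; 0 0 -0.14 -0.78 -0.83 -0.8 1; 0 0 -0.1617 -0.93 -1 -0.8 1"

```text
t: 12.35
ee_pos: [0.5061, 0.0858, 0.2198]
tcp_rot: [[-0.987, -0.16, 0.0], [-0.16, 0.987, -0.001], [-0.0, -0.001, -1.0]]
contact_force: [1.2, 0.2, -5.5]
opening: 0.0231
grasp_force: 60.0
```

```bash
python3 - <<'E'
from h import *
go(.488,-.095,.2,.149+np.pi/2); print(get_obs()["joint_pos"])
E
```

```text
GO turn [-0.0001  0.0001  0.0019] shift [ 0.187 -0.702  0.08 ] rows>= 2.9
[-0.20861173  0.36464608 -0.09358374  2.08755326  0.05359928  0.69134003
  1.39428428]
```

```bash
python3 - <<'E'
from h import *
go(.567,-.083,.21,.149+np.pi/2)
E
```

```text
GO turn [-0.0001  0.0001  0.0019] shift [-0.132 -0.706  0.04 ] rows>= 2.9
```

>>> move_arm:
  motion: "0 0 0.0019 -0.03 -0.17 0.04 1; 0 0 0.0019 -0.08 -0.4 0.04 1; 0 0 0.0019 -0.12 -0.6 0.04 1; 0 0 0.0019 -0.132 -0.706 0.04 1; 0 0 0.0019 -0.132 -0.706 0.04 1; 0 0 0.0019 -0.132 -0.706 0.04 1; 0 0 0.0019 -0.132 -0.706 0.04 1"

```text
t: 13.22
ee_pos: [0.5667, -0.0797, 0.2093]
tcp_rot: [[-0.989, -0.146, -0.0], [-0.146, 0.989, 0.0], [0.0, 0.0, -1.0]]
contact_force: [-0.6, 0.3, -5.2]
opening: 0.0232
grasp_force: 60.2
```

```bash
python3 - <<'E'
from h import *
o=get_obs(); C=cal("wrist"); a=snap("wrist","pics/w6.png"); print(o["ee_pos"],o["contact_force"])
np.savez("w6.npz",p=o["ee_pos"],R=o["tcp_rot"])
y=.149; R=np.array([[np.cos(y),-np.sin(y)],[np.sin(y),np.cos(y)]])
pp=[proj([*(R@np.array(j)/1e3+[.488,-.095]),.092],C)[0] for j in [(26,76),(-26,-76)]]
Rt=np.array(o["tcp_rot"]); hh=[proj(Rt@np.array([x,yy,.0102])+o["ee_pos"],C)[0] for x,yy in [(.026,-.076),(-.026,.076)]]
print("pins",pp,"holes",hh)
im=a[:,:,::-1]
t=[]
for q in pp+hh:
    u,v=np.round(q).astype(int); u=np.clip(u,32,479); v=np.clip(v,24,359)
    print(u,v); t.append(cv2.resize(im[v-24:v+24,u-32:u+32],(384,288),interpolation=cv2.INTER_CUBIC))
cv2.imwrite("pics/w6c.png",np.vstack([np.hstack(t[:2]),np.hstack(t[2:])]))
E
```

```text
[ 0.56671762 -0.07972965  0.20932245] [-0.55182072  0.30001489 -5.18508454]
pins [array([352.10099813, 108.25719501]), array([143.63734445,  34.3889452 ])] holes [array([ 95.29473769, 185.74706779]), array([402.84981533, 281.96556983])]
352 108
144 34
95 186
403 282
```

View pics/w6c.png

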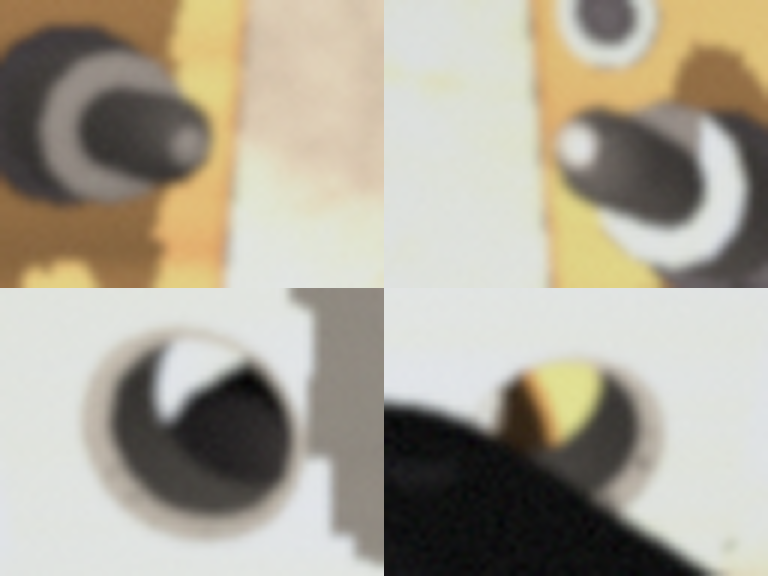

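The pin tips sit at (351,107.8) and (144.3,34.2), within 1 px of the predictions. The left plate hole centre is at (95,186), matching its prediction. The right hole is partly hidden, so I'll check it from its rim.

```bash
python3 - <<'E'
from h import *
o=get_obs(); C=cal("wrist"); Rt=np.array(o["tcp_rot"]); p=np.array(o["ee_pos"])
for r in (.0075,.0085):
  for (x,y),(u,v) in [((.026,-.076),(95,186)),((-.026,.076),(403,282))]:
    th=np.linspace(0,2*np.pi,180); P=np.c_[x+r*np.cos(th),y+r*np.sin(th),np.full(180,.0102)]@Rt.T+p
    q=(proj(P,C)-[u-32,v-24])*6; print(r,"x",q[:,0].min().round(),q[:,0].max().round(),"y",q[:,1].min().round(),q[:,1].max().round())
y,t=fit(np.array([[26,76],[-26,-76]])/1e3,ray([[351,107.8],[144.3,34.2]],.092,C)[:,:2])
h=ray([[95,186.1]],p[2]-.0102,C)[0]; print("left hole tool",Rt.T@(h-p))
# earlier view w4
E
```

```text
0.0075 x 99.0 288.0 y 51.0 233.0
0.0075 x 105.0 277.0 y 67.0 219.0
0.0085 x 87.0 301.0 y 38.0 245.0
0.0085 x 93.0 289.0 y 57.0 229.0
yaw 0.1476 org [ 0.4879 -0.0953] res mm [[-0.1, -0.7], [0.1, 0.7]] scale 0.992
left hole tool [ 0.02587414 -0.07615469  0.01018411]
```

```bash
python3 - <<'E'
from h import *
go(.4876,-.0952,.13,.148+np.pi/2)
E
```

```text
GO turn [ 0.      0.     -0.0002] shift [ 0.323 -0.015  0.317] rows>= 1.8
```

>>> move_arm:
  motion: "0 0 0 0.12 -0.005 0 1; 0 0 0 0.26 -0.012 0 1; 0 0 0 0.323 -0.015 0.08 1; 0 0 0 0.323 -0.015 0.2 1; 0 0 0 0.323 -0.015 0.29 1; 0 0 0 0.323 -0.015 0.317 1; 0 0 0 0.323 -0.015 0.317 1; 0 0 0 0.323 -0.015 0.317 1; 0 0 0 0.323 -0.015 0.317 1; 0 0 0 0.323 -0.015 0.317 1"

```text
t: 14.52
ee_pos: [0.4879, -0.0964, 0.1303]
tcp_rot: [[-0.99, -0.145, 0.001], [-0.145, 0.99, -0.0], [-0.001, -0.0, -1.0]]
contact_force: [0.3, 0.8, -5.8]
opening: 0.023
grasp_force: 60.0
```

```bash
python3 - <<'E'
from h import *
o=get_obs(); print(o["ee_pos"],o["contact_force"],o["ft_torque"],np.array(o["qvel"]).round(4))
go(.4876,-.0952,.112,.148+np.pi/2)
a=snap("wrist","pics/w7.png"); print(get_obs()["ee_pos"])
E
```

```text
[ 0.48792134 -0.09639625  0.13026754] [ 0.27218676  0.78694531 -5.75963679] [-0.00863077  0.0618635  -0.01527212] [ 0.0004  0.0032 -0.0001  0.0017  0.0002  0.0004  0.0005]
GO turn [-0.      0.0001 -0.0005] shift [0.001 0.005 0.073] rows>= 0.3
[ 0.48782943 -0.09641219  0.13016203]
```

>>> move_arm:
  motion: "0 0 -0.0005 0.001 0.005 0.02 1; 0 0 -0.0005 0.001 0.005 0.05 1; 0 0 -0.0005 0.001 0.005 0.08 1; 0 0 -0.0005 0.001 0.005 0.1 1; 0 0 -0.0005 0.001 0.005 0.11 1; 0 0 -0.0005 0.001 0.005 0.11 1"

```text
t: 15.32
ee_pos: [0.4872, -0.0951, 0.1021]
tcp_rot: [[-0.989, -0.148, -0.0], [-0.148, 0.989, 0.0], [0.0, 0.0, -1.0]]
contact_force: [0.0, -0.8, -6.1]
opening: 0.0226
grasp_force: 60.3
```

```bash
python3 - <<'E'
from h import *
o=get_obs(); print(o["ee_pos"],o["contact_force"],o["ft_torque"])
E
```

```text
[ 0.48720393 -0.0951314   0.10209949] [ 0.02700022 -0.78022272 -6.14394916] [-0.00875643  0.01518352 -0.00543092]
```

No contact yet. I'll go on down slowly, watching the force.

>>> move_arm:
  motion: "0 0 0 0 0 0.015 1; 0 0 0 0 0 0.03 1; 0 0 0 0 0 0.045 1; 0 0 0 0 0 0.055 1; 0 0 0 0 0 0.055 1"

```text
t: 15.95
ee_pos: [0.4872, -0.0951, 0.0883]
tcp_rot: [[-0.989, -0.148, -0.0], [-0.148, 0.989, 0.0], [0.0, 0.0, -1.0]]
contact_force: [0.3, -0.9, -6.7]
opening: 0.0232
grasp_force: 60.3
```

```bash
python3 - <<'E'
from h import *
o=get_obs(); print(o["ee_pos"],o["contact_force"],o["ft_torque"])
E
```

```text
[ 0.4871619  -0.09507629  0.08831264] [ 0.30505492 -0.91701795 -6.67535712] [ 0.01374928 -0.01476225 -0.00784449]
```

>>> move_arm:
  motion: "0 0 0 0 0 0.015 1; 0 0 0 0 0 0.03 1; 0 0 0 0 0 0.043 1; 0 0 0 0 0 0.053 1; 0 0 0 0 0 0.06 1; 0 0 0 0 0 0.064 1; 0 0 0 0 0 0.066 1; 0 0 0 0 0 0.066 1"

```text
t: 16.95
ee_pos: [0.4873, -0.0951, 0.0721]
tcp_rot: [[-0.989, -0.148, 0.0], [-0.148, 0.989, -0.0], [-0.0, -0.0, -1.0]]
contact_force: [-0.2, 0.1, -7.1]
opening: 0.0231
grasp_force: 60.3
```

>>> move_arm:
  motion: "0 0 0 0 0 0.002 1; 0 0 0 0 0 0.004 1; 0 0 0 0 0 0.006 1; 0 0 0 0 0 0.008 1; 0 0 0 0 0 0.008 1"

```text
t: 17.58
ee_pos: [0.4874, -0.0951, 0.072]
tcp_rot: [[-0.989, -0.148, 0.002], [-0.148, 0.989, -0.0], [-0.002, -0.001, -1.0]]
contact_force: [-5.3, 0.7, 26.6]
opening: 0.0231
grasp_force: 64.8
```

The plate is on its shoulders: the force steps up with TCP z at 0.072, as expected. I'll ease off, release and rise.

>>> move_arm:
  motion: "0 0 0 0 0 -0.005 1; 0 0 0 0 0 -0.005 1; 0 0 0 0 0 -0.005 0.6; 0 0 0 0 0 -0.005 0.2; 0 0 0 0 0 -0.005 0; 0 0 0 0 0 -0.005 0; 0 0 0 0 0 -0.05 0; 0 0 0 0 0 -0.2 0; 0 0 0 0 0 -0.4 0; 0 0 0 0 0 -0.4 0"

```text
t: 18.82
ee_pos: [0.489, -0.0954, 0.1739]
tcp_rot: [[-0.989, -0.147, 0.007], [-0.147, 0.989, -0.001], [-0.006, -0.002, -1.0]]
contact_force: [-0.6, -0.6, -0.6]
opening: 0.0854
grasp_force: 0.0
```

```bash
python3 - <<'E'
from h import *
o=get_obs(); C=cal("wrist"); a=snap("wrist","pics/w8.png"); print(o["ee_pos"],o["contact_force"])
im=a[:,:,::-1]; g=cv2.cvtColor(im.copy(),cv2.COLOR_BGR2GRAY)
y=.148; R=np.array([[np.cos(y),-np.sin(y)],[np.sin(y),np.cos(y)]])
W=lambda x,yy,z: [*(R@np.array([x,yy])/1e3+[.4877,-.0952]),z]
# plate corner check: bright mask, back-projected at z=.062
m=cv2.inRange(cv2.cvtColor(im.copy(),cv2.COLOR_BGR2HSV),(0,0,130),(179,45,255))
print("corners px",[proj(W(x,yy,.062),C)[0].round().tolist() for x,yy in [(43,92),(43,-92),(-43,-92),(-43,92)]])
# mark line profile: front edge (jig -x) along y=0..
for yy in (-60,60):
    q=[proj(W(x,yy,.062),C)[0] for x in np.arange(-60,-25,1.)]; v=[int(g[int(b+.5),int(a_+.5)]) for a_,b in q]; print(yy,v)
# knob: from top camera
T=cal("top"); t=snap("top","pics/top1.png"); h=cv2.cvtColor(t,cv2.COLOR_RGB2GRAY)
for th in (1.7,1.8,1.9,2.0): print(th,proj(W(72-105*np.cos(th),-105*np.sin(th),.126),T)[0].round(1), proj(W(72-105*np.cos(th),-105*np.sin(th),.112),C)[0].round(1))
w=h[165:195,315:350]; print((w[::2,::2]).tolist())
E
```

```text
[ 0.48897597 -0.09543027  0.17389377] [-0.55938467 -0.56206421 -0.55720947]
corners px [[369.0, 228.0], [144.0, 228.0], [133.0, 122.0], [380.0, 122.0]]
-60 [85, 84, 86, 85, 84, 87, 84, 84, 85, 84, 84, 85, 84, 83, 83, 77, 68, 69, 98, 111, 148, 156, 157, 156, 157, 159, 166, 168, 168, 168, 168, 168, 170, 168, 168]
60 [104, 96, 106, 100, 80, 78, 79, 80, 79, 80, 79, 82, 82, 84, 86, 87, 88, 75, 80, 94, 109, 114, 119, 155, 166, 169, 169, 167, 168, 169, 168, 168, 168, 170, 169]
1.7 [331.3 177.4] [111.2 311.1]
1.8 [330.1 174.2] [115.6 323. ]
1.9 [328.5 171.2] [121.3 334.4]
2.0 [326.6 168.4] [128.1 345.1]
[[161, 159, 160, 160, 159, 159, 161, 161, 161, 161, 160, 161, 160, 161, 160, 160, 160, 159], [160, 161, 159, 159, 160, 160, 160, 160, 159, 159, 159, 161, 158, 160, 160, 161, 162, 161], [160, 159, 159, 160, 159, 160, 161, 161, 160, 158, 139, 139, 105, 105, 117, 159, 159, 160], [134, 135, 136, 117, 110, 113, 112, 115, 115, 115, 49, 72, 97, 96, 97, 150, 159, 159], [99, 100, 101, 100, 102, 101, 100, 102, 101, 104, 102, 34, 97, 99, 100, 104, 158, 160], [116, 118, 118, 118, 120, 119, 119, 118, 117, 118, 118, 58, 89, 100, 100, 99, 147, 158], [127, 130, 130, 129, 130, 130, 129, 128, 128, 129, 129, 100, 29, 99, 99, 97, 109, 160], [126, 115, 111, 104, 97, 92, 90, 91, 85, 99, 105, 109, 73, 97, 100, 100, 100, 143], [98, 107, 96, 94, 91, 86, 88, 87, 88, 91, 95, 101, 108, 67, 112, 110, 110, 132], [113, 102, 92, 87, 87, 89, 90, 92, 90, 89, 85, 88, 100, 50, 120, 122, 124, 123], [108, 79, 83, 85, 87, 89, 88, 89, 91, 89, 86, 85, 80, 65, 130, 131, 131, 134], [108, 80, 82, 84, 86, 89, 89, 88, 89, 87, 88, 84, 83, 76, 138, 139, 139, 139], [104, 77, 81, 84, 84, 87, 87, 90, 88, 91, 88, 87, 84, 81, 80, 142, 144, 145], [72, 75, 79, 83, 84, 85, 88, 87, 89, 90, 89, 88, 86, 82, 77, 91, 150, 150], [69, 73, 77, 81, 84, 87, 88, 88, 91, 90, 88, 87, 87, 85, 80, 74, 82, 153]]
```

```bash
python3 - <<'E'
from h import *
o=get_obs(); C=cal("wrist"); Rc=cv2.Rodrigues(C[2])[0]; Rt=np.array(o["tcp_rot"]); p=np.array(o["ee_pos"])
M=Rc@Rt; mt=Rc@p+C[3].ravel()   # cam = M*tool + mt
d=np.load("w3.npz"); R3=M@d["R"].T; t3=mt-R3@d["p"]; C3=(C[0],C[1],cv2.Rodrigues(R3)[0],t3)
y=.148; R=np.array([[np.cos(y),-np.sin(y)],[np.sin(y),np.cos(y)]]); org=np.array([.4877,-.0952])
print("check pins",proj([[*(R@[.026,.076]+org),.092],[*(R@[-.026,-.076]+org),.092]],C3).round(1))
a=cv2.imread("pics/w3.png"); g=cv2.cvtColor(a,cv2.COLOR_BGR2GRAY)
m=(g<48).astype(np.uint8); n,l,s,ce=cv2.connectedComponentsWithStats(m[20:110,400:500]); 
for i in range(1,n):
    if s[i,4]>100: print(s[i]+[400,20,0,0,0],ce[i]+[400,20])
for th in (1.5,1.6,1.7,1.8,1.9):
    print(th,proj([[*(R@[.072-.105*np.cos(th),-.105*np.sin(th)]+org),z] for z in (.126,.098)],C3).round(1).tolist())
for u in [(460,69)]:
    k=(ray([u],.126,C3)[0,:2]-org)@R; v=k-[.072,0]; print("knob jig",k,"r",np.linalg.norm(v),"theta",np.arctan2(-v[1],-v[0]))
E
```

```text
check pins [[135.5 159.8]
 [366.7 234.4]]
[ 401   50   76   38 1919] [444.47785305  69.71182908]
1.5 [[459.1, 100.5], [432.1, 98.0]]
1.6 [[462.8, 79.3], [434.9, 79.6]]
1.7 [[464.4, 57.4], [435.9, 60.7]]
1.8 [[463.9, 35.2], [435.1, 41.6]]
1.9 [[461.2, 12.7], [432.4, 22.3]]
knob jig [ 0.08000267 -0.10272988] r 0.10304111132516583 theta 1.6485394216700227
```

The knob is at θ ≈ 1.65, at jig (80,-105) mm, with a radius of 103 mm against the expected 105. I'll pinch it with the closing direction along the arc and swing it.

```bash
python3 - <<'E'
from h import *
go(.5823,-.1872,.174,.222); 
E
```

```text
GO turn [1.000e-04 3.000e-04 2.382e-01] shift [-0.321 -0.42  -0.011] rows>= 8.0
```

>>> move_arm:
  motion: "0 0 0.04 -0.05 -0.06 -0.01 0; 0 0 0.08 -0.1 -0.13 -0.01 0; 0 0 0.11 -0.16 -0.21 -0.01 0; 0 0 0.14 -0.22 -0.29 -0.01 0; 0 0 0.17 -0.28 -0.36 -0.01 0; 0 0 0.2 -0.321 -0.42 -0.01 0; 0 0 0.238 -0.321 -0.42 -0.01 0; 0 0 0.238 -0.321 -0.42 -0.01 0; 0 0 0.238 -0.321 -0.42 -0.01 0; 0 0 0.238 -0.321 -0.42 -0.01 0"

```text
t: 20.18
ee_pos: [0.5818, -0.1869, 0.1718]
tcp_rot: [[-0.226, 0.974, -0.001], [0.974, 0.226, -0.0], [0.0, -0.001, -1.0]]
contact_force: [-0.3, 0.3, -0.2]
opening: 0.0854
grasp_force: 0.0
```

```bash
python3 - <<'E'
from h import *
go(.5823,-.1872,.098,.222); o=get_obs(); C=cal("wrist"); a=snap("wrist","pics/w9.png"); g=cv2.cvtColor(a,cv2.COLOR_RGB2GRAY)
q=proj([[.5823,-.1872,.126],[.5823,-.1872,.098]],C); print(q)
u,v=q[0].astype(int); m=np.zeros_like(g); m[max(v-60,0):v+60,u-70:u+70]=(g[max(v-60,0):v+60,u-70:u+70]<48); n,l,s,ce=cv2.connectedComponentsWithStats(m)
for i in range(1,n):
    if s[i,4]>100: print(s[i],ce[i])
E
```

```text
GO turn [-0.0002 -0.      0.001 ] shift [-0.002  0.002  0.295] rows>= 1.2
[[254.7007615  210.57356975]
 [254.70135636 195.5402875 ]]
[ 242  165   43   58 1403] [257.28153956 194.05345688]
```

>>> move_arm:
  motion: "0 0 0.001 0.004 0.002 0.15 0; 0 0 0.001 0.004 0.002 0.25 0; 0 0 0.001 0.004 0.002 0.295 0; 0 0 0.001 0.004 0.002 0.295 0; 0 0 0.001 0.004 0.002 0.295 1; 0 0 0.001 0.004 0.002 0.295 1; 0 0 0.001 0.004 0.002 0.295 1; 0 0 0.001 0.004 0.002 0.295 1; 0 0 0.001 0.004 0.002 0.295 1"

```text
t: 21.35
ee_pos: [0.5827, -0.186, 0.0994]
tcp_rot: [[-0.216, 0.976, 0.001], [0.976, 0.216, -0.0], [-0.0, 0.001, -1.0]]
contact_force: [-0.6, 0.3, 5.5]
opening: 0.0181
grasp_force: 58.4
```

```bash
cat >> h.py <<'E'
def arc(ths,Rad=.105,org=(.4877,-.0952),yaw=.148):
    o=get_obs(); p=np.array(o["ee_pos"]); T=np.array(o["tcp_rot"]); c,s=np.cos(yaw),np.sin(yaw); Rj=np.array([[c,-s],[s,c]])
    k=Rj.T@(p[:2]-org)-[.072,0]; th0=np.arctan2(-k[1],-k[0]); psi0=np.arctan2(T[1,1],T[0,1]); print("now theta",th0.round(3),"r",np.linalg.norm(k).round(4),"psi",psi0.round(3),o["contact_force"],o["opening"])
    for th in ths:
        w=Rj@(np.array([.072-Rad*np.cos(th),-Rad*np.sin(th)]))+org
        d=T.T@(np.array([*w,p[2]])-p)/.25; print(round(th,3),"wz",round((th0-th)/2/np.pi,4),"shift",d[:2].round(3))
E
python3 - <<'E'
from h import *
arc(np.arange(1.5,.59,-.1))
E
```

```text
now theta 1.654 r 0.1042 psi 0.218 [-0.61233026  0.28186278  5.5011917 ] 0.018105103476636186
1.5 wz 0.0244 shift [ 0.001 -0.064]
1.4 wz 0.0404 shift [ 0.009 -0.105]
1.3 wz 0.0563 shift [ 0.021 -0.146]
1.2 wz 0.0722 shift [ 0.037 -0.185]
1.1 wz 0.0881 shift [ 0.057 -0.222]
1.0 wz 0.104 shift [ 0.08  -0.256]
0.9 wz 0.1199 shift [ 0.107 -0.289]
0.8 wz 0.1358 shift [ 0.136 -0.318]
0.7 wz 0.1518 shift [ 0.169 -0.345]
0.6 wz 0.1677 shift [ 0.204 -0.368]
```

>>> move_arm:
  motion: "0 0 0.012 0 -0.032 0 1; 0 0 0.024 0.001 -0.064 0 1; 0 0 0.04 0.009 -0.105 0 1; 0 0 0.056 0.021 -0.146 0 1; 0 0 0.072 0.037 -0.185 0 1; 0 0 0.088 0.057 -0.222 0 1; 0 0 0.104 0.08 -0.256 0 1; 0 0 0.12 0.107 -0.289 0 1; 0 0 0.136 0.136 -0.318 0 1; 0 0 0.136 0.136 -0.318 0 1"

```text
t: 22.6
ee_pos: [0.4976, -0.1693, 0.0994]
tcp_rot: [[0.595, 0.803, 0.001], [0.803, -0.595, 0.0], [0.001, 0.0, -1.0]]
contact_force: [-0.4, 0.1, 5.4]
opening: 0.018
grasp_force: 58.7
```

```bash
python3 - <<'E'
from h import *
arc([.7,.6,.5,.4,.3,.2,.1,.05,0,-.03])
E
```

```text
now theta 0.796 r 0.1046 psi -0.638 [-0.3597648   0.11802025  5.40330201] 0.01798904068613262
0.7 wz 0.0153 shift [ 0.   -0.04]
0.6 wz 0.0312 shift [ 0.006 -0.082]
0.5 wz 0.0471 shift [ 0.015 -0.123]
0.4 wz 0.0631 shift [ 0.029 -0.162]
0.3 wz 0.079 shift [ 0.047 -0.201]
0.2 wz 0.0949 shift [ 0.068 -0.237]
0.1 wz 0.1108 shift [ 0.093 -0.27 ]
0.05 wz 0.1188 shift [ 0.107 -0.286]
0 wz 0.1267 shift [ 0.121 -0.302]
-0.03 wz 0.1315 shift [ 0.13 -0.31]
```

Almost no lateral force, so the arm is swinging freely. On to the stop.

>>> move_arm:
  motion: "0 0 0.015 0 -0.04 0 1; 0 0 0.031 0.006 -0.082 0 1; 0 0 0.047 0.015 -0.123 0 1; 0 0 0.063 0.029 -0.162 0 1; 0 0 0.079 0.047 -0.201 0 1; 0 0 0.095 0.068 -0.237 0 1; 0 0 0.111 0.093 -0.27 0 1; 0 0 0.119 0.107 -0.286 0 1; 0 0 0.124 0.117 -0.296 0 1; 0 0 0.124 0.117 -0.296 0 1"

```text
t: 23.85
ee_pos: [0.4555, -0.1023, 0.0993]
tcp_rot: [[0.988, 0.154, 0.001], [0.154, -0.988, 0.0], [0.001, -0.0, -1.0]]
contact_force: [-1.6, 0.8, 9.0]
opening: 0.0182
grasp_force: 59.8
```

```bash
python3 - <<'E'
from h import *
arc([.02,0,-.02,-.04])
E
```

```text
now theta 0.021 r 0.105 psi -1.416 [-1.55082434  0.75549007  8.95055975] 0.018157423848413543
0.02 wz 0.0002 shift [-0.    -0.001]
0 wz 0.0034 shift [-0.    -0.009]
-0.02 wz 0.0066 shift [-0.    -0.017]
-0.04 wz 0.0098 shift [ 0.    -0.026]
```

>>> move_arm:
  motion: "0 0 0.0015 0 -0.004 0 1; 0 0 0.003 0 -0.009 0 1; 0 0 0.004 0 -0.013 0 1; 0 0 0.005 0 -0.015 0 1; 0 0 0.005 0 -0.015 0 1"

```text
t: 24.48
ee_pos: [0.455, -0.0994, 0.0993]
tcp_rot: [[0.992, 0.122, 0.001], [0.122, -0.992, -0.001], [0.001, 0.001, -1.0]]
contact_force: [-1.3, -1.4, 7.9]
opening: 0.018
grasp_force: 59.4
```

```bash
python3 - <<'E'
from h import *
arc([0,-.02])
E
```

```text
now theta -0.006 r 0.1049 psi -1.448 [-1.3272205  -1.35562029  7.92150474] 0.01802397947611643
0 wz -0.0009 shift [-0.     0.002]
-0.02 wz 0.0022 shift [-0.    -0.006]
```

Still no stop force, so I'll press a little further.

>>> move_arm:
  motion: "0 0 0 0 -0.004 0 1; 0 0 0 0 -0.008 0 1; 0 0 0 0 -0.01 0 1; 0 0 0 0 -0.01 0 1"

```text
t: 24.98
ee_pos: [0.455, -0.0993, 0.0994]
tcp_rot: [[0.993, 0.121, 0.002], [0.121, -0.993, -0.005], [0.002, 0.005, -1.0]]
contact_force: [-1.4, -10.3, 3.4]
opening: 0.0182
grasp_force: 59.1
```

```bash
python3 - <<'E'
from h import *
arc([0]); print(get_obs()["ft_torque"])
E
```

```text
now theta -0.007 r 0.1049 psi -1.45 [ -1.44194542 -10.25234855   3.43872311] 0.018190455513368904
0 wz -0.0011 shift [-0.     0.003]
[-2.02822545  0.31797829  0.15431615]
```

The arm is against its stop: 10 N with no further motion at θ ≈ 0. I'll release and rise.

>>> move_arm:
  motion: "0 0 0 0 0.004 0 1; 0 0 0 0 0.004 0 0.5; 0 0 0 0 0.004 0 0; 0 0 0 0 0.004 0 0; 0 0 0 0 0.004 -0.1 0; 0 0 0 0 0.004 -0.3 0; 0 0 0 -0.1 0.004 -0.5 0; 0 0 0 -0.1 0.004 -0.5 0; 0 0 0 -0.1 0.004 -0.5 0"

```text
t: 26.1
ee_pos: [0.43, -0.0995, 0.2236]
tcp_rot: [[0.992, 0.124, 0.0], [0.124, -0.992, 0.001], [0.001, -0.001, -1.0]]
contact_force: [0.3, -0.1, -0.2]
opening: 0.0854
grasp_force: 0.0
```

```bash
python3 - <<'E'
from h import *
o=get_obs(); C=cal("wrist"); a=snap("wrist","pics/w10.png"); s=snap("scene","pics/scene1.png"); g=cv2.cvtColor(a,cv2.COLOR_RGB2GRAY); print(o["ee_pos"],o["contact_force"])
y=.148; R=np.array([[np.cos(y),-np.sin(y)],[np.sin(y),np.cos(y)]]); W=lambda x,yy,z: [*(R@np.array([x,yy])/1e3+[.4877,-.0952]),z]
for z in (.126,): print("knob top pred th 0,.03,.06",[proj(W(72-105*np.cos(t),-105*np.sin(t),z),C)[0].round(1).tolist() for t in (0,.03,.06)])
print("handle pred",proj(W(0,0,.1),C))
q=proj(W(-33,0,.126),C)[0].astype(int)
m=np.zeros_like(g); m[max(0,q[1]-60):q[1]+45,q[0]-60:q[0]+60]=g[max(0,q[1]-60):q[1]+45,q[0]-60:q[0]+60]<55
n,l,st,ce=cv2.connectedComponentsWithStats(m)
for i in range(1,n):
    if st[i,4]>80: print(st[i],ce[i].round(1))
# plate edges (long sides) and ends at z=.062 by profile
for nm,f in (("rear x=43,y-60",lambda t:(t,-60)),("rear y60",lambda t:(t,60))):
    print(nm,[int(g[tuple(np.clip(proj(W(*f(t),.062),C)[0][::-1].round().astype(int),0,[383,511]))]) for t in range(34,54)])
for sg in (1,-1): print("end",sg,[int(g[tuple(np.clip(proj(W(0,sg*t,.062),C)[0][::-1].round().astype(int),0,[383,511]))]) for t in range(84,102)])
E
```

```text
[ 0.4300162  -0.09950823  0.22358218] [ 0.26825934 -0.09424521 -0.19021621]
knob top pred th 0,.03,.06 [[258.7, 153.4], [263.1, 153.3], [267.5, 153.0]]
handle pred [[257.47056583 104.27693134]]
[244  93  30  35 955] [258.9 108.7]
[246 135  27  31 600] [258.7 150. ]
rear x=43,y-60 [171, 170, 170, 170, 171, 170, 170, 170, 168, 162, 152, 144, 146, 149, 150, 148, 149, 148, 148, 148]
rear y60 [171, 170, 171, 171, 172, 171, 170, 172, 170, 166, 158, 147, 139, 139, 142, 144, 148, 150, 149, 149]
end 1 [172, 171, 172, 171, 170, 172, 167, 161, 156, 154, 157, 158, 158, 159, 159, 160, 161, 160]
end -1 [171, 170, 172, 172, 172, 171, 172, 171, 171, 166, 167, 166, 167, 168, 167, 171, 170, 168]
```

The knob's measured column, 258.7, equals the value predicted for a closed keeper. The plate's rear edge lies at x = 43 mm on both sides, as it should when level and home. The gripper is clear, so I'm handing in.

```bash
python3 -c "
from bench import *
print(job_done())"
```

```text
the job is handed in; nothing more can be done
None
```

The block is in the nest, the drill plate is home on the pin shoulders, and the keeper arm is closed against its stop round the handle stem; I handed the job in at about 26 s, with no verdict shown.

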